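# Open the child-resistant cap of the solvent bottle

## Task

Open the square white solvent bottle in the blue bottle holder: push its green child-resistant cap straight down against its spring, never leaning on it or wrenching it with more than about 25 N, unscrew it anticlockwise while it is held down until it comes free, and lift it off, leaving the bottle standing in its holder. Then set the cap down gently beside the brush in the steel drip tray, same way up as it sat on the bottle and flat on the tray's floor, and let go. Leave everything else on the bench where it is.

Things in the scene. Friction and masses are not known exactly. Their poses are not given: they have to be found in the camera images.
- cap: the green ribbed child-resistant cap, round, 45 mm across, 33 mm tall, about 50 g, hollow and open below; white arrows on its top point anticlockwise. Origin: centre of its lower rim, z up to its top. On the bottle the rim lies 105 mm above the bottle's underside, 11 mm above its shoulder. Unpressed, three catches inside hook under lugs on the neck: it can be neither pulled off nor turned
- cap_top (a point): centre of the cap's flat top, 33 mm above its rim. A sprung seal inside holds the cap up: it yields from about 5 N, its catches clear the lugs when it is pushed 3.5 mm down on the bottle (about 10 to 11 N), and it is fully home at 5.5 mm (about 13 N). Keep the load on while it starts to turn
- mouth (a point): centre of the bottle's mouth, on top of the neck, 126 mm above the bottle's underside. The cap, held down, turns anticlockwise seen from above: free of the lugs after 36 degrees, stopped again at about 83, so 60 is the middle of the free range. There it rises 2 mm by its spring and lifts straight off. Clockwise is blocked
- bottle: the square white plastic solvent bottle: body 56 x 56 mm and 86 mm tall, round shoulder up to 94 mm, neck 28 mm across up to 126 mm; 0.3 to 0.52 kg. It stands loose in the holder's square well, with about 1.75 mm of play on each side. Origin: centre of its underside; z up
- holder: blue steel bottle holder screwed to the bench: base plate 84 x 150 mm, 4 mm thick; a square well, 59.5 mm inside, with walls up to 45 mm above the bench; beside it, 72 mm along the holder's +y, a low cell (22 mm high) with a glass jar. Origin: on the bench under the middle of the square well
- well (a point): middle of the well, on the rubber cushion under the bottle, 14 mm above the bench. Both cells have such cushions, alike to the eye: one is worn soft and sinks up to 8 mm under a push, the other is new and firm and gives 1.5 mm at most. Either may be under the bottle, which sinks with it, so the cap's height over the bench does not tell how far it is pushed in: feel for it
- tray: stainless steel drip tray, 170 x 130 mm outside (x by y), walls 2 mm thick and 10 mm high, floor 2 mm above the bench; fixed. Origin: on the bench under its centre; x along its long side. The brush lies along its long +y wall (46 mm from the centre line); the rest of its floor is free
- jar: small clear glass jar with a black lid, 38 mm across and 44 mm tall, standing in the low cell of the bottle holder; a bystander. Origin: centre of its underside
- brush: flux brush with a thin steel handle, 145 mm long, 11 mm wide, 7.5 mm thick, lying in the drip tray along the tray's +y long wall; a bystander. Origin: underside, mid-handle; x along the handle
- amber_bottle: round amber bottle with a black cap, 48 mm across and 95 mm tall; a bystander. Origin: centre of its underside
- solder_reel: reel of solder wire with blue flanges, 62 mm across and 40 mm tall, standing on its flange; a bystander. Origin: centre of its underside
- tweezers: steel tweezers, 127 mm long, lying flat; a bystander. Origin: underside, near the middle
- syringe: flux syringe, 124 mm long, 30 mm wide at its flange, lying down; a bystander. Origin: on the work surface below its barrel
- screwdriver: small screwdriver with a red handle, 150 mm long, lying down; a bystander. Origin: on the work surface below its middle
- board: green circuit board with parts on it, 100 x 130 mm, lying on the two aluminium rails of the board holder; a bystander. Origin: centre of its underside
Mind the look-alikes: they are no part of the job. Of the things that look like the cap, the middle-sized one is meant. Leave any purple look-alike of the holder alone.

How it is judged:
By the outcome, as a careful person would: the job done as asked, in the order asked, and still so for the second after the job is handed in, with the robot touching nothing.
It also fails if it takes over 72 s, if anything falls off the work surface, if the arm or the gripper's body presses on something with over 40 N, if the wrist force passes 120 N, or if a joint passes its speed limit or range.

## Robot

A 6-joint arm with a two-finger parallel gripper is mounted at the origin on the work surface. World frame = base frame: x ahead of the robot, y to its left, z up, the work surface at z = 0. Lengths are in m, angles in rad, forces in N, time in s.
With the tool pointing down it reaches from about 0.425 to 0.95 m from the base axis. Payload 3.5 kg.
Tool frame: the origin (TCP) lies midway between the tips of the shut fingers; the grasp point (between the pads) lies 19 mm behind it (ctrl.pinch_z is the distance from the TCP to the grasp point, in m); z points along the fingers, y is the line along which they close (so a half turn about z gives the same grasp; the last joint's range is limited). The gripper opens to 85 mm and grips with 20 to 120 N. Pads are 22 mm wide; open, the fingers measure 114 mm over their backs; the gripper's body (76 mm by 85 mm) begins 54 mm behind the grasp point. The pads swing forward as they close: fully open they stand 13 mm farther back than shut.
Start: joints at [-1.422, 0.286, 1.577, -0, 1.279, -0.15], TCP at [0.199, -0.645, 0.231] pointing down, gripper open.
Joint ranges: [-2.77, 2.77], [-0.9, 2.22], [0.21, 2.48], [-1.53, 4.67], [0.24, 2.81], [-2.84, 2.84]. Speed limits (rad/s): [2.79, 2.79, 3.14, 3.14, 3.14, 3.14].

## Interface

Orientations are given as a unit quaternion [x, y, z, w].
In Python, from plant import get_state, viewer, sign_off, ctrl gives the robot as it stands. The module is installed in compiled form; this text tells all that it offers.
- The arm moves only by the shell command python3 -m handwheel 'ROWS' [FORCE]. ROWS is JSON, a list that holds one entry, the list of rows, each a list of 5 numbers: the finger opening in m, from 0 to 0.0854, then the shift along the tool's x, y, z in m, then the turn about the tool's z in degrees. In form: [[[claw, x, y, z, spin], ...]]. A call has 1 to 12 rows; each row shifts and turns the commanded pose from where the row before left it, along the tool's axes as they then stand; what a row does not reach is not made up. A row lasts 1/12 s, in which the tool goes at most 41.7 mm and 7.16 degrees, less where a joint would pass 70% of its speed; a pose out of reach is approached as far as the arm can. A call is refused whole if a number of a shift passes 0.0417 or a number of a turn 7.16, either way. A call with a gripper value outside its range is refused whole. The fingers move at their own pace and stop on an object; FORCE is the grip in N (left out, the last holds). Time passes only in rows, so rows that do not move let the fingers close. It gives the time, the measured TCP pose, the force, the opening and the grip force at its end, in the units of the state.
- get_state(): the state, without advancing time (a new reading comes with each control period).
- viewer.read_camera(name): name is "side" or "top" or "wrist"; returns the picture (420x560x3 uint8, blue, green, red); there is no depth.
- viewer.camera_params(name): a dict with "fov_y" (degrees; the focal length in pixels is half the picture's height over the tangent of half this angle, whatever the lens; pixels are square), "cx", "cy" (the principal point, pixels), "xyz" and "attitude" of the camera in the world; the wrist camera has in their place "hand_eye" (4x4, takes a point from camera to tool coordinates, whose origin is the TCP and whose axes are the flange's). Camera axes: x right, y up, looking along -z (the intrinsics and any distortion apply to the point x, -y, -z); pixel columns grow to the right and rows downward; lengths in m; the calibration is good to about 2 mm. A picture is of the moment at which its call begins: read the wrist's pose just before it. camera_params takes no time and is no camera call.
- sign_off(): hands the job in; it is judged then, once.
Trained networks look in the newest picture that a camera, given by its name, has taken for a name from the list of things; names that differ only in an ending like _2 or _b are one class to them, and where a whole thing is asked for, a point or a joint stands for the part that bears it (a point fixed in the world has none). Each returns a list of dicts, best first, with "confidence" (0 to 1); they miss things now and then, are a little off and sometimes report something else, mostly with a low value. They report only what shows in the picture. A call takes as long as a camera call. They do not tell look-alikes from the thing itself.
- viewer.look_for(camera, name): "extent" ([left, top, width, height] as shares, 0 to 1, of the picture: columns of its width, rows of its height, round what is visible of it).
- viewer.outline_of(camera, name): "mask" (420x560 bool, what is visible of it) and "extent" ([left, top, width, height] as shares, 0 to 1, of the picture: columns of its width, rows of its height, round what is visible of it).
- viewer.pinpoint(camera, name): "xy" ([column, row] as shares, 0 to 1, of the picture: columns of its width, rows of its height: a listed point, or the origin of a listed thing).
The state is a dict: "time": time; "qpos": joint angles; "dq": joint speeds; "joint_efforts": joint torques, N m; "eef_pos": TCP position; "tcp_rot": TCP orientation; "contact_force": force on the tool from outside, world axes, zero at the start; "wrist_torque": the same for the moment, N m; "opening": opening from 0.0 (shut) to 1.0 (fully open); "finger_force": force on a finger pad.
Only numpy, scipy, OpenCV 4.12 (cv2) and the standard library are available. Lean on these libraries where they do the work, as an engineer would, in place of code of your own. Each camera call takes 0.05 s, during which the arm holds its last target. There are 200 camera calls.

## Working session

There is one attempt and no reset: what is moved stays moved. The work goes in short steps, Python scripts to look and compute and a shell command to move; the robot and the scene stay as the last step left them, time stands still between calls to the robot, and variables do not carry over. Pictures are saved under pics/ and viewed, at most 10 in all, crops included, and the job is handed in when it is done.

```bash
mkdir -p pics
cat > h.py <<'E'
import numpy as np, cv2
from plant import get_state, viewer, ctrl
from scipy.spatial.transform import Rotation as R
def cam(name):
    p=viewer.camera_params(name); return p
def pose(p,s=None):
    if 'hand_eye' in p:
        s=s or get_state(); T=np.eye(4); T[:3,:3]=R.from_quat(s['tcp_rot']).as_matrix(); T[:3,3]=s['eef_pos']
        return T@np.array(p['hand_eye'])
    T=np.eye(4); a=np.array(p['attitude'],float)
    T[:3,:3]=R.from_quat(a).as_matrix() if a.size==4 else a.reshape(3,3); T[:3,3]=p['xyz']; return T
E
python3 - <<'E'
from h import *
for n in ['top','side','wrist']:
    print(n,viewer.camera_params(n))
    cv2.imwrite(f'pics/{n}0.png',viewer.read_camera(n))
    for k in ['cap','holder','bottle','tray','brush','jar']:
        print(k,[(np.round(np.array(d['extent'])*[560,420,560,420]).astype(int).tolist(),round(d['confidence'],2)) for d in viewer.look_for(n,k)])
print(get_state(), ctrl.pinch_z)
a=cv2.imread('pics/top0.png');cv2.imwrite('pics/top0b.png',cv2.resize(a,(800,600)))
a=cv2.imread('pics/side0.png');cv2.imwrite('pics/side0b.png',cv2.resize(a,(800,600)))
E
```

```text
top {'fov_y': 51.56017585864328, 'cx': 277.6012061904316, 'cy': 212.34599713673379, 'xyz': array([ 0.45251447, -0.02040018,  1.23178501]), 'attitude': array([ 0.02931009, -0.03735548, -0.70514294,  0.70747362])}
cap [([342, 255, 23, 24], 0.94), ([331, 214, 20, 20], 0.57)]
holder [([294, 208, 49, 37], 0.9), ([240, 264, 59, 47], 0.84), ([179, 116, 46, 39], 0.58), ([155, 212, 67, 69], 0.22)]
bottle [([324, 209, 23, 30], 0.53)]
tray [([158, 209, 63, 71], 0.56)]
brush [([165, 215, 23, 44], 0.64)]
jar [([417, 244, 5, 43], 0.68), ([301, 214, 14, 17], 0.59), ([178, 116, 45, 41], 0.31)]
side {'fov_y': 53.80977700658851, 'cx': 279.946483406605, 'cy': 221.08909138806303, 'xyz': array([ 0.46349282, -0.82675801,  0.75966049]), 'attitude': array([ 0.44413767, -0.02237571, -0.06137984,  0.89357348])}
cap [([213, 315, 28, 35], 0.81), ([262, 260, 26, 29], 0.75), ([257, 343, 21, 19], 0.72)]
holder [([258, 284, 38, 48], 0.63), ([182, 248, 41, 46], 0.62)]
bottle [([264, 278, 25, 34], 0.78), ([214, 195, 61, 38], 0.55)]
tray [([213, 197, 64, 35], 0.62)]
brush [([256, 280, 45, 50], 0.44), ([348, 251, 16, 3
[... 600 characters left out ...]
1.05, 'qpos': array([-1.42198356e+00,  2.86278537e-01,  1.57668387e+00, -2.53064127e-06,
        1.27860474e+00, -1.49974399e-01]), 'dq': array([ 0.00013722, -0.00027265,  0.00012572,  0.0007667 ,  0.00016343,
       -0.00068772]), 'joint_efforts': array([ 2.05729189e-04, -4.05974901e+01, -2.92947453e+01, -1.61806638e-04,
        5.48276930e-04,  6.75822108e-06]), 'eef_pos': array([ 0.19873689, -0.64507183,  0.23134793]), 'tcp_rot': array([ 9.88861464e-01,  1.48838859e-01, -1.21910006e-06,  1.27498865e-05]), 'contact_force': array([ 0.52227752,  0.03903128, -0.05294468]), 'wrist_torque': array([ 0.00254117,  0.00965331, -0.00956492]), 'finger_force': 0.0, 'opening': 0.997656658214792} 0.0187
```

View pics/top0b.png

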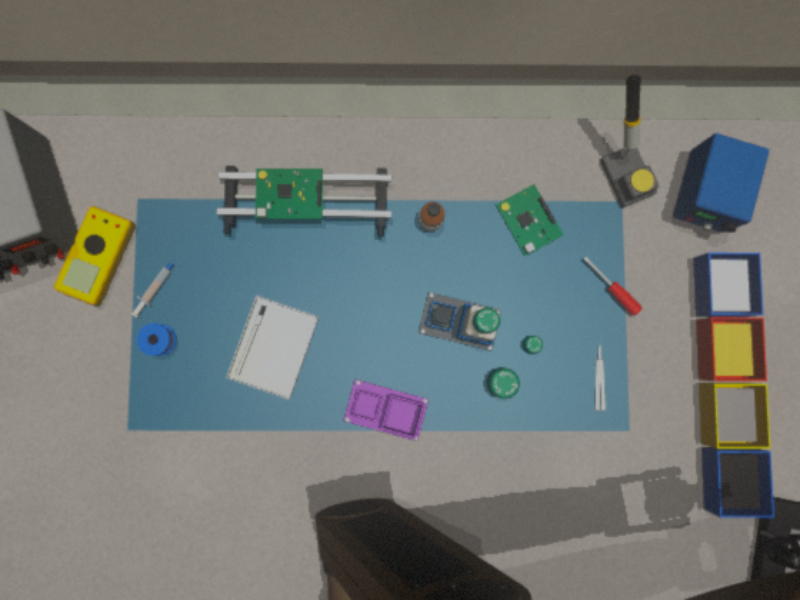

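View pics/side0b.png

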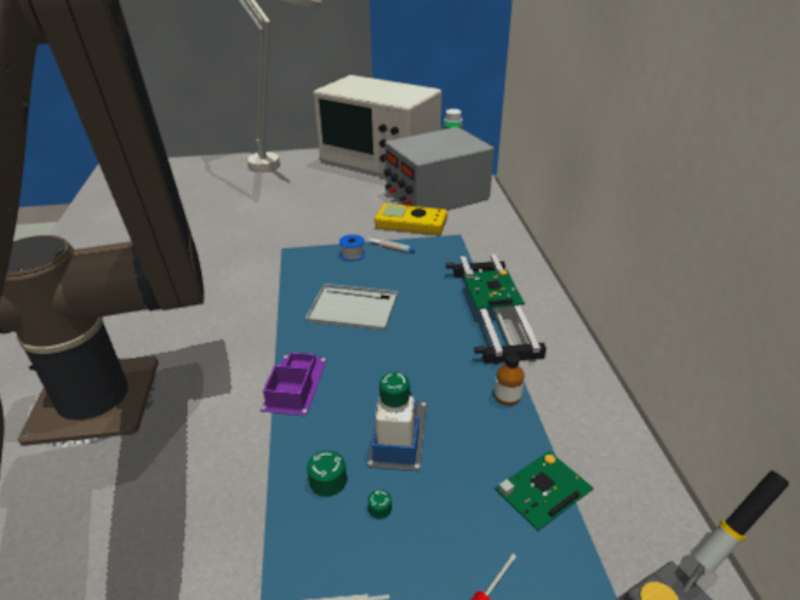

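Cap candidates in the top picture (560-wide pixels) are (341,224) on the white bottle in the blue holder, (354,267) large and standing alone, and (373,241) small and standing alone. The one on the bottle is the middle-sized one and the one meant. I'll confirm it in a crop and triangulate.

```bash
cat >> h.py <<'E'
from scipy.optimize import least_squares
def ray(n,px,s=None):
    p=cam(n);T=pose(p,s);f=210/np.tan(np.radians(p['fov_y'])/2)
    d=np.array([(px[0]-p['cx'])/f,-(px[1]-p['cy'])/f,-1]);d=T[:3,:3]@d
    return T[:3,3],d/np.linalg.norm(d)
def onz(n,px,z,s=None):
    o,d=ray(n,px,s);return o+d*(z-o[2])/d[2]
def tri(rs):
    A=sum(np.eye(3)-np.outer(d,d) for o,d in rs);b=sum((np.eye(3)-np.outer(d,d))@o for o,d in rs)
    return np.linalg.solve(A,b)
def proj(n,X,s=None):
    p=cam(n);T=pose(p,s);f=210/np.tan(np.radians(p['fov_y'])/2)
    q=T[:3,:3].T@(np.array(X)-T[:3,3]);return np.array([p['cx']+f*q[0]/-q[2],p['cy']-f*q[1]/-q[2]])
def pin(n,k):
    return [(np.array(d['xy'])*[560,420],round(d['confidence'],2)) for d in viewer.pinpoint(n,k)]
E
python3 - <<'E'
from h import *
for k in ['cap_top','tray','holder','well','bottle','brush','jar','amber_bottle','cap']:
    for n in ['top','side']:
        z={'cap_top':.152,'tray':0,'well':.014,'bottle':.014,'brush':.002,'jar':.014,'cap':.119}.get(k,0)
        for px,c in pin(n,k): print(k,n,px.round(1),c,onz(n,px,z).round(4))
a=cv2.imread('pics/top0.png');b=cv2.imread('pics/side0.png')
cv2.imwrite('pics/c1.png',np.hstack([cv2.resize(a[190:290,280:400],(480,400)),cv2.resize(b[240:380,200:310],(314,400))]))
cv2.imwrite('pics/c2.png',cv2.resize(a[190:290,140:260],(720,600)))
g=[d for d in viewer.outline_of('top','tray')]
for d in g:
    c=cv2.findContours(d['mask'].astype(np.uint8),0,1)[0];c=max(c,key=cv2.contourArea)
    r=cv2.boxPoints(cv2.minAreaRect(c));print(d['confidence'],[onz('top',p,.01).round(3)[:2].tolist() for p in r])
E
```

```text
cap_top top [369.1 244. ] 0.62 [ 0.4765 -0.26    0.152 ]
cap_top top [340.3 224.2] 0.57 [ 0.5256 -0.189   0.152 ]
cap_top top [351.6 269.7] 0.56 [ 0.4132 -0.2157  0.152 ]
cap_top side [279.  265.2] 0.84 [ 0.5364 -0.1854  0.152 ]
cap_top side [226.7 325. ] 0.78 [ 0.4214 -0.3289  0.152 ]
cap_top side [276.7 306.7] 0.62 [ 0.5173 -0.2987  0.152 ]
cap_top side [266.8 351.5] 0.54 [ 0.4881 -0.3956  0.152 ]
cap_top side [250.9 204.8] 0.19 [0.4937 0.0481 0.152 ]
tray top [191.  245.4] 0.58 [0.4745 0.2096 0.    ]
tray side [247.6 215.8] 0.58 [0.4867 0.209  0.    ]
tray side [248.1 206.7] 0.39 [0.4916 0.2577 0.    ]
holder top [283.2 288.9] 0.97 [ 0.3538 -0.0505  0.    ]
holder side [278.7 316.5] 0.77 [ 0.5318 -0.1968  0.    ]
holder side [202.9 276.4] 0.57 [ 0.354  -0.0382  0.    ]
well top [281.3 291.2] 0.97 [ 0.3487 -0.0449  0.014 ]
well top [333.7 227. ] 0.64 [ 0.527  -0.1918  0.014 ]
well side [279.6 307.2] 0.84 [ 0.5361 -0.1813  0.014 ]
bottle top [331.9 223.5] 0.74 [ 0.5369 -0.1869  0.014 ]
bottle top [339.3 224.9] 0.28 [ 0.5329 -0.2076  0.014 ]
bottle side [277.4 307.4] 0.97 [ 0.531  -0.1812  0.014 ]
brush top [112.6 238.3] 0.64 [0.4937 0.4297 0.002 ]
brush side [249.9 208.9] 0.69 [0.4965 0.2418 0.002 ]
jar top [341.3 227.3] 0.45 [ 0.5262 -0.2132  0.014 ]
jar side [357.2 281.3] 0.43 [ 0.7384 -0.1258  0.014 ]
amber_bottle top [300.8 154.5] 0.5 [ 0.7368 -0.1006  0.    ]
amber_bottle side [356.2 281.3] 0.57 [ 0.741  -0.1123  0.    ]
cap top [336.4 227.4] 0.7 [ 0.5196 -0.1839  0.119 ]
cap top [351.7 265. ] 0.62 [ 0.4238 -0.222   0.119 ]
cap top [374.  239.8] 0.53 [ 0.488  -0.2802  0.119 ]
cap side [274.2 279.9] 0.96 [ 0.5241 -0.1947  0.119 ]
cap side [265.9 357.1] 0.84 [ 0.4867 -0.3836  0.119 ]
cap side [225.6 332.9] 0.77 [ 0.4166 -0.3203  0.119 ]
cap side [343.8 200.8] 0.23 [0.7477 0.0764 0.119 ]
0.59 [[0.421, 0.302], [0.588, 0.245], [0.542, 0.117], [0.376, 0.175]]
```

View pics/c1.png

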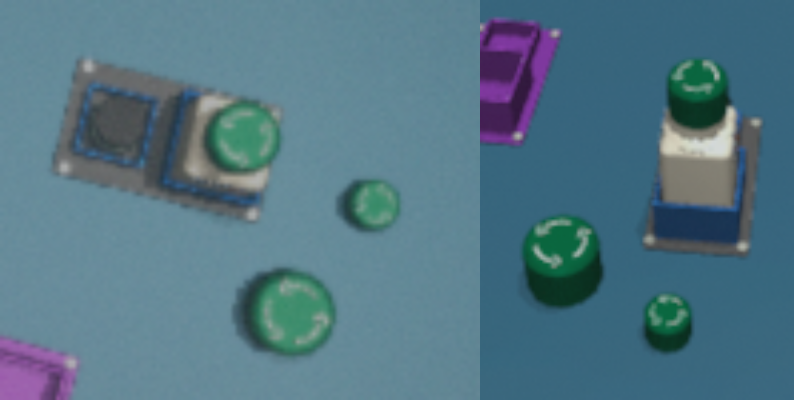

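Confirmed: the target is the cap on the white bottle, at about top-crop (245,137), and it is larger than the small cap and smaller than the big one. It lies at roughly (0.53, -0.188). The tray centre is about (0.482, 0.21), with the tray yawed about -19.5°. Moving over the cap now.

```bash
python3 -m handwheel '[[[0.085,0.01,-0.0075,-0.004,0],[0.085,0.03,-0.0225,-0.004,0],[0.085,0.03,-0.0225,-0.004,0],[0.085,0.03,-0.0225,-0.004,0],[0.085,0.03,-0.0225,-0.004,0],[0.085,0.03,-0.0225,0,0],[0.085,0.03,-0.0225,0,0],[0.085,0.03,-0.0225,0,0],[0.085,0.03,-0.0225,0,0],[0.085,0.03,-0.0225,0,0],[0.085,0.03,-0.0225,0,0],[0.085,0.03,-0.0225,0,0]]]' 60
python3 -m handwheel '[[[0.085,0.03,-0.0225,0,0],[0.085,0.03,-0.0225,0,0],[0.085,0.025,-0.022,0,0],[0.085,0.015,-0.012,0,0],[0.085,0.01,-0.007,0,0],[0.085,0,0,0,0],[0.085,0,0,0,0]]]'
python3 - <<'E'
from h import *
s=get_state();print(s['eef_pos'],s['contact_force'])
im=viewer.read_camera('wrist');cv2.imwrite('pics/w1.png',im)
for k,z in [('cap_top',.152),('mouth',.14),('cap',.119),('well',.014),('holder',0)]:
    for px,c in pin('wrist',k): print(k,px.round(1),c,onz('wrist',px,z,s).round(4))
for d in viewer.outline_of('wrist','cap'): 
    e=np.array(d['extent'])*[560,420,560,420];print(d['confidence'],e.round())
E
```

```text
time: 3.0
eef_pos: [0.4494, -0.2988, 0.2519]
tcp_rot: [0.989, 0.149, 0.0, 0.0]
contact_force: [0.4, 0.1, -0.4]
opening: 0.999
finger_force: 0.0
time: 3.58
eef_pos: [0.5283, -0.1865, 0.2515]
tcp_rot: [0.989, 0.149, -0.0, 0.0]
contact_force: [-0.7, -0.5, 0.2]
opening: 0.998
finger_force: 0.0
[ 0.52829334 -0.18652532  0.25147046] [-0.68142865 -0.46135679  0.19190598]
cap_top [293.  285.8] 0.72 [ 0.4737 -0.2155  0.152 ]
cap_top [282.1 213. ] 0.67 [ 0.5284 -0.1895  0.152 ]
mouth [432.8 302.8] 0.52 [ 0.4862 -0.3343  0.14  ]
mouth [282.2 203.4] 0.46 [ 0.5319 -0.1886  0.14  ]
cap [290.5 271.8] 0.91 [ 0.4683 -0.2163  0.119 ]
cap [280.7 205.3] 0.89 [ 0.5239 -0.19    0.119 ]
cap [356.  228.9] 0.78 [ 0.5227 -0.2565  0.119 ]
well [121.9 274. ] 0.77 [ 0.353  -0.0426  0.014 ]
holder [126.7 271.8] 0.59 [ 0.3486 -0.0434  0.    ]
0.92 [252. 178.  62.  61.]
0.68 [269. 246.  52.  57.]
0.6 [344. 214.  35.  36.]
```

View pics/w1.png

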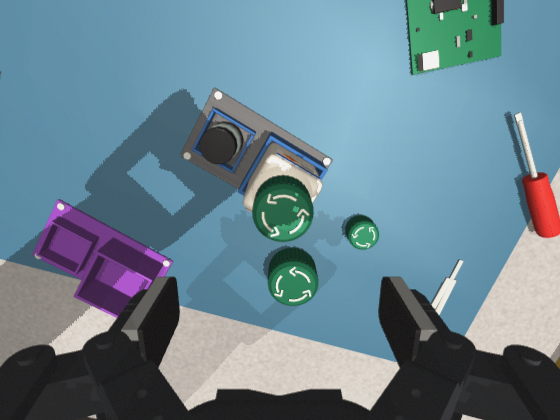

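The wrist view shows the target cap at (283,212), the big look-alike at (293,278) and the small one at (362,233). Cap top is about (0.5285, -0.1895). Descending around it.

```bash
python3 -m handwheel '[[[0.085,-0.001,0.003,0.02,0],[0.085,0,0,0.03,0],[0.085,0,0,0.03,0],[0.085,0,0,0.03,0],[0.085,0,0,0.02,0],[0.085,0,0,0.008,0],[0.085,0,0,0,0],[0.085,0,0,0,0]]]' 20
python3 - <<'E'
from h import *
s=get_state();print(s['eef_pos'],s['contact_force'])
im=viewer.read_camera('wrist');cv2.imwrite('pics/w2.png',im)
for px,c in pin('wrist','cap_top'): print(px.round(1),c,onz('wrist',px,.152,s).round(4))
E
```

```text
time: 4.6
eef_pos: [0.5287, -0.1904, 0.114]
tcp_rot: [0.989, 0.149, 0.0, 0.0]
contact_force: [0.4, -0.2, 0.1]
opening: 1.0
finger_force: 0.0
[ 0.52867932 -0.19036414  0.11399914] [ 0.3638372  -0.23105591  0.10237956]
[277.3 335. ] 0.91 [ 0.5284 -0.1903  0.152 ]
[295.9 378.6] 0.66 [ 0.512  -0.2025  0.152 ]
```

View pics/w2.png

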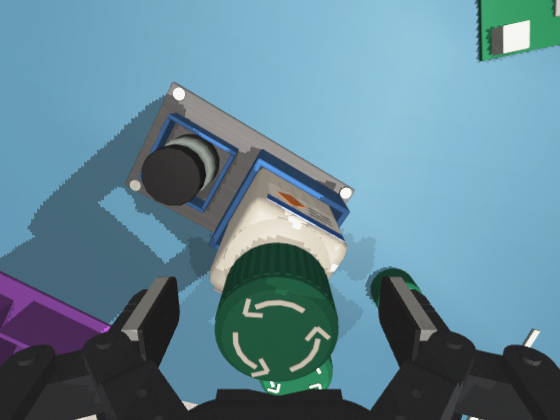

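The cap (277,322) is centred between the pads (inner faces at columns ~165 and ~395). Closing gently.

```bash
python3 -m handwheel '[[[0.035,0,0,0,0],[0.035,0,0,0,0],[0.035,0,0,0,0],[0.035,0,0,0,0],[0.035,0,0,0,0],[0.035,0,0,0,0],[0.035,0,0,0,0],[0.035,0,0,0,0]]]' 20
```

```text
time: 5.37
eef_pos: [0.5287, -0.19, 0.114]
tcp_rot: [0.989, 0.149, 0.0, 0.0]
contact_force: [-0.4, 0.9, 4.6]
opening: 0.522
finger_force: 25.7
```

```bash
python3 -m handwheel '[[[0.035,0,0,0,0],[0.035,0,0,0,0],[0.035,0,0,0,0],[0.035,0,0,0.001,0],[0.035,0,0,0.001,0],[0.035,0,0,0,0]]]' 60; python3 -m handwheel '[[[0.035,0,0,0.001,0],[0.035,0,0,0.001,0],[0.035,0,0,0,0]]]'
```

```text
time: 5.87
eef_pos: [0.5288, -0.19, 0.1121]
tcp_rot: [0.989, 0.149, 0.0, 0.0]
contact_force: [-0.3, 1.1, 6.9]
opening: 0.516
finger_force: 60.4
time: 6.12
eef_pos: [0.529, -0.1902, 0.1106]
tcp_rot: [0.989, 0.149, 0.001, 0.0]
contact_force: [-1.1, 1.7, 9.7]
opening: 0.513
finger_force: 60.6
```

```bash
python3 -m handwheel '[[[0.035,0,0,0.001,0],[0.035,0,0,0,0]]]';python3 -m handwheel '[[[0.035,0,0,0.001,0],[0.035,0,0,0,0]]]';python3 -m handwheel '[[[0.035,0,0,0.001,0],[0.035,0,0,0,0]]]'
```

```text
time: 6.28
eef_pos: [0.5292, -0.1903, 0.1099]
tcp_rot: [0.989, 0.149, 0.001, 0.001]
contact_force: [-2.9, 0.8, 10.5]
opening: 0.513
finger_force: 60.7
time: 6.45
eef_pos: [0.5293, -0.1904, 0.1092]
tcp_rot: [0.989, 0.149, 0.001, 0.001]
contact_force: [-1.9, 1.7, 11.6]
opening: 0.515
finger_force: 60.8
time: 6.62
eef_pos: [0.5294, -0.1904, 0.1085]
tcp_rot: [0.989, 0.149, 0.001, 0.001]
contact_force: [-1.2, 1.7, 12.4]
opening: 0.514
finger_force: 60.9
```

```bash
python3 -m handwheel '[[[0.035,0,0,0.001,0],[0.035,0,0,0,0]]]';python3 -m handwheel '[[[0.035,0,0,0.001,0],[0.035,0,0,0,0]]]';python3 -m handwheel '[[[0.035,0,0,0.001,0],[0.035,0,0,0,0]]]'
```

```text
time: 6.78
eef_pos: [0.5296, -0.1906, 0.1079]
tcp_rot: [0.989, 0.149, 0.001, 0.001]
contact_force: [-1.1, 2.2, 13.1]
opening: 0.516
finger_force: 61.0
time: 6.95
eef_pos: [0.5301, -0.1908, 0.1077]
tcp_rot: [0.989, 0.149, 0.002, 0.001]
contact_force: [-2.3, 1.7, 14.9]
opening: 0.522
finger_force: 61.6
time: 7.12
eef_pos: [0.5306, -0.1911, 0.1076]
tcp_rot: [0.989, 0.149, 0.002, 0.002]
contact_force: [-2.6, 2.8, 17.9]
opening: 0.518
finger_force: 61.8
```

```bash
python3 -m handwheel '[[[0.035,-0.0007,-0.001,0,0],[0.035,0,0,0,-3],[0.035,0,0,0,-3]]]';python3 -m handwheel '[[[0.035,0,0,0,-4],[0.035,0,0,0,-4]]]'; python3 -c "
from plant import get_state as g
s=g();print(s['wrist_torque'],s['contact_force'])"
```

```text
time: 7.37
eef_pos: [0.5297, -0.1904, 0.1074]
tcp_rot: [0.979, 0.202, 0.002, 0.002]
contact_force: [-2.0, 2.6, 16.1]
opening: 0.517
finger_force: 61.7
time: 7.53
eef_pos: [0.5298, -0.1903, 0.1074]
tcp_rot: [0.963, 0.27, 0.002, 0.002]
contact_force: [-0.9, 2.2, 16.2]
opening: 0.515
finger_force: 61.6
[ 0.50199598  0.3803076  -0.10869752] [-0.86860635  2.22617021 16.15778144]
```

```bash
python3 -m handwheel '[[[0.035,0,0,0,-5],[0.035,0,0,0,-5],[0.035,0,0,0,-5]]]';python3 -m handwheel '[[[0.035,0,0,0,-5],[0.035,0,0,0,-5],[0.035,0,0,0,-5]]]'; python3 -m handwheel '[[[0.035,0,0,0,-5],[0.035,0,0,0,-5],[0.035,0,0,0,-5],[0.035,0,0,0,-2],[0.035,0,0,0,0]]]'
python3 - <<'E'
from h import *
s=get_state();print(s['wrist_torque'],s['contact_force'],R.from_quat(s['tcp_rot']).as_matrix()[:,0])
cv2.imwrite('pics/w3.png',viewer.read_camera('wrist'))
E
```

```text
time: 7.78
eef_pos: [0.5297, -0.19, 0.1074]
tcp_rot: [0.919, 0.393, 0.002, 0.002]
contact_force: [-2.6, 2.5, 16.3]
opening: 0.515
finger_force: 61.6
time: 8.03
eef_pos: [0.5295, -0.1899, 0.1075]
tcp_rot: [0.86, 0.51, 0.002, 0.002]
contact_force: [-1.8, 2.9, 17.8]
opening: 0.514
finger_force: 61.6
time: 8.45
eef_pos: [0.5294, -0.1899, 0.1075]
tcp_rot: [0.776, 0.631, 0.001, 0.002]
contact_force: [-2.4, 3.1, 17.1]
opening: 0.52
finger_force: 61.7
[ 0.58628295  0.60850662 -0.0870003 ] [-2.37984615  3.06113723 17.06815257] [ 2.04926719e-01  9.78777030e-01 -7.52514979e-04]
```

View pics/w3.png

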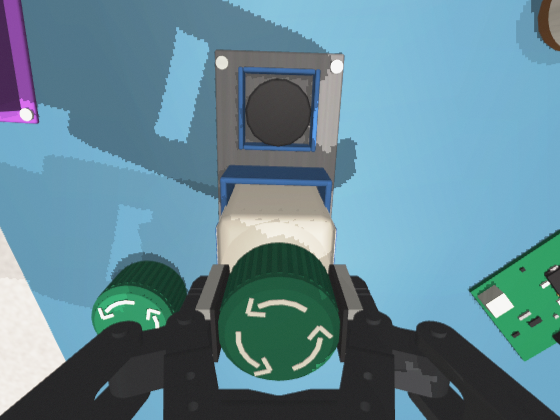

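The cap turned with the gripper, since the arrows sit at the same image positions, and the bottle is still square in its well. Lifting slowly and watching the force.

```bash
python3 -m handwheel '[[[0.035,0,0,-0.003,0],[0.035,0,0,-0.003,0],[0.035,0,0,-0.003,0],[0.035,0,0,0,0]]]';python3 -m handwheel '[[[0.035,0,0,-0.003,0],[0.035,0,0,-0.003,0],[0.035,0,0,0,0]]]'
```

```text
time: 8.83
eef_pos: [0.5283, -0.1894, 0.1138]
tcp_rot: [0.777, 0.63, 0.001, 0.001]
contact_force: [-1.0, 1.4, 5.1]
opening: 0.518
finger_force: 60.3
time: 9.08
eef_pos: [0.527, -0.1892, 0.1179]
tcp_rot: [0.776, 0.63, -0.0, -0.0]
contact_force: [0.5, -0.3, -0.6]
opening: 0.516
finger_force: 61.0
```

```bash
python3 -m handwheel '[[[0.035,0,0,-0.004,0],[0.035,0,0,-0.004,0],[0.035,0,0,-0.005,0],[0.035,0,0,-0.006,0],[0.035,0,0,0,0]]]';python3 -m handwheel '[[[0.035,0,0,-0.015,0],[0.035,0,0,-0.025,0],[0.035,0,0,-0.025,0],[0.035,0,0,-0.02,0],[0.035,0,0,0,0],[0.035,0,0,0,0]]]'
python3 - <<'E'
from h import *
cv2.imwrite('pics/s3.png',viewer.read_camera('side')[150:350,150:420])
a=cv2.imread('pics/s3.png');cv2.imwrite('pics/s3.png',cv2.resize(a,None,fx=2.5,fy=2.5))
E
```

```text
time: 9.5
eef_pos: [0.5282, -0.1896, 0.139]
tcp_rot: [0.776, 0.63, 0.0, 0.001]
contact_force: [0.1, -0.6, -0.4]
opening: 0.512
finger_force: 61.0
time: 10.0
eef_pos: [0.528, -0.1895, 0.2238]
tcp_rot: [0.776, 0.63, 0.001, 0.002]
contact_force: [-0.5, 0.3, -0.1]
opening: 0.517
finger_force: 61.1
```

View pics/s3.png

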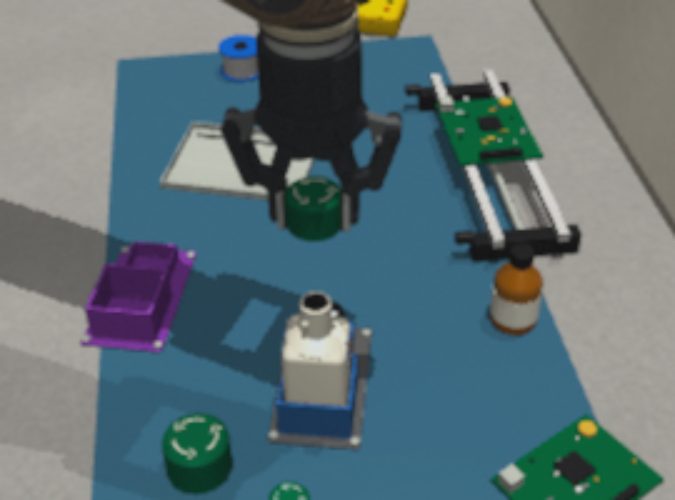

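The cap is held by the gripper at crop (315,205), and the open bottle stands in its holder. Carrying the cap towards the tray.

```bash
python3 -m handwheel '[[[0.035,0.015,-0.006,0,0],[0.035,0.03,-0.0122,0,0],[0.035,0.03,-0.0122,0,0],[0.035,0.03,-0.0122,0,0],[0.035,0.03,-0.0122,0,0],[0.035,0.03,-0.0122,0,0],[0.035,0.03,-0.0122,0,0],[0.035,0.03,-0.0122,0,0],[0.035,0.03,-0.0122,0,0],[0.035,0.03,-0.0122,0,0],[0.035,0.02,-0.008,0,0],[0.035,0.01,-0.004,0,0]]]'; python3 -m handwheel '[[[0.035,0,0,0,4],[0.035,0,0,0,3.6],[0.035,0,0,0,0],[0.035,0,0,0,0]]]'
python3 - <<'E'
from h import *
s=get_state();print(s['eef_pos'],R.from_quat(s['tcp_rot']).as_matrix().round(4))
im=viewer.read_camera('wrist');cv2.imwrite('pics/w4.png',im)
for k,z in [('tray',0),('brush',.002)]:
    for px,c in pin('wrist',k): print(k,px.round(1),c,onz('wrist',px,z,s).round(4))
    for d in viewer.outline_of('wrist',k):
        c=cv2.findContours(d['mask'].astype(np.uint8),0,1)[0];c=max(c,key=cv2.contourArea)
        r=cv2.boxPoints(cv2.minAreaRect(c));print(k,d['confidence'],r.round().tolist(),[onz('wrist',p,.01 if k=='tray' else .004,s).round(3)[:2].tolist() for p in r])
E
```

```text
time: 11.05
eef_pos: [0.4648, 0.1482, 0.2203]
tcp_rot: [0.775, 0.631, -0.001, -0.001]
contact_force: [0.3, -0.3, -0.3]
opening: 0.516
finger_force: 61.1
time: 11.38
eef_pos: [0.4665, 0.1452, 0.2212]
tcp_rot: [0.816, 0.578, -0.001, -0.0]
contact_force: [0.6, 0.3, -0.6]
opening: 0.514
finger_force: 61.1
[0.4664925  0.14523732 0.22118548] [[ 3.321e-01  9.432e-01 -2.100e-03]
 [ 9.432e-01 -3.321e-01 -4.000e-04]
 [-1.100e-03 -1.900e-03 -1.000e+00]]
tray [273.5 112.2] 0.97 [0.4829 0.2072 0.    ]
tray 0.7 [[395.0, 389.0], [414.0, 389.0], [414.0, 408.0], [395.0, 408.0]] [[0.515, -0.163], [0.537, -0.171], [0.531, -0.202], [0.507, -0.194]]
brush [270.6  59.1] 0.72 [0.4967 0.2539 0.002 ]
brush [279.5 290.6] 0.16 [0.4217 0.0153 0.002 ]
brush 0.75 [[193.0, 63.0], [193.0, 52.0], [347.0, 54.0], [347.0, 66.0]] [[0.426, 0.275], [0.43, 0.284], [0.566, 0.234], [0.563, 0.224]]
```

View pics/w4.png

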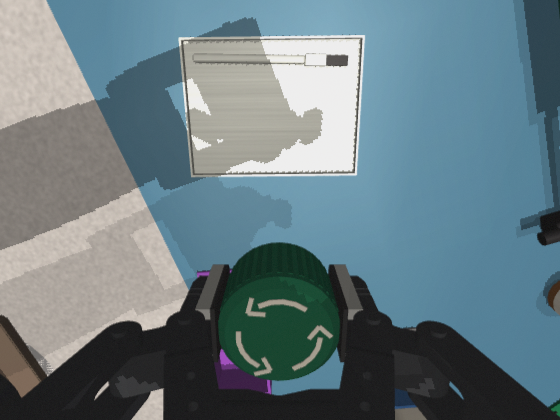

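The tray is square to the view, centred at about (273,112), with the brush along its far wall at row 59. The free floor is in front of it.

```bash
python3 -m handwheel '[[[0.035,0.02,-0.0018,0,0],[0.035,0.025,-0.0018,0.01,0],[0.035,0.0138,-0.0018,0.03,0],[0.035,0,0,0.035,0],[0.035,0,0,0.035,0],[0.035,0,0,0.035,0],[0.035,0,0,0.025,0],[0.035,0,0,0.015,0],[0.035,0,0,0.005,0],[0.035,0,0,0,0],[0.035,0,0,0,0]]]'; python3 -m handwheel '[[[0.035,0,0,0.003,0],[0.035,0,0,0.004,0],[0.035,0,0,0.003,0],[0.035,0,0,0,0],[0.035,0,0,0,0]]]'
```

```text
time: 12.55
eef_pos: [0.4825, 0.2027, 0.0331]
tcp_rot: [0.817, 0.577, 0.001, 0.0]
contact_force: [-0.3, 0.1, -0.3]
opening: 0.513
finger_force: 61.1
time: 12.97
eef_pos: [0.4817, 0.2027, 0.0224]
tcp_rot: [0.817, 0.577, 0.0, 0.0]
contact_force: [-0.1, -0.5, -1.3]
opening: 0.511
finger_force: 61.1
```

```bash
python3 -m handwheel '[[[0.035,0,0,0.004,0],[0.035,0,0,0.004,0],[0.035,0,0,0.004,0],[0.035,0,0,0.002,0],[0.035,0,0,0,0],[0.035,0,0,0,0]]]'; python3 -m handwheel '[[[0.035,0,0,0.002,0],[0.035,0,0,0.001,0],[0.035,0,0,0,0],[0.035,0,0,0,0]]]'
```

```text
time: 13.47
eef_pos: [0.4814, 0.2026, 0.0079]
tcp_rot: [0.817, 0.577, -0.0, -0.0]
contact_force: [-0.3, -0.3, -0.5]
opening: 0.509
finger_force: 61.1
time: 13.8
eef_pos: [0.4816, 0.2027, 0.0053]
tcp_rot: [0.817, 0.577, -0.0, -0.0]
contact_force: [-0.2, -0.5, -0.0]
opening: 0.513
finger_force: 61.1
```

```bash
python3 -m handwheel '[[[0.035,0,0,0.001,0],[0.035,0,0,0.001,0],[0.035,0,0,0,0],[0.035,0,0,0,0]]]'
```

```text
time: 14.13
eef_pos: [0.4816, 0.2026, 0.0032]
tcp_rot: [0.817, 0.577, -0.0, -0.0]
contact_force: [-0.1, -0.2, -0.4]
opening: 0.516
finger_force: 61.1
```

```bash
python3 -m handwheel '[[[0.035,0,0,0.001,0],[0.035,0,0,0.001,0],[0.035,0,0,0,0]]]'; python3 -m handwheel '[[[0.035,0,0,0.001,0],[0.035,0,0,0,0]]]';  python3 -m handwheel '[[[0.035,0,0,0.001,0],[0.035,0,0,0,0]]]'
```

```text
time: 14.38
eef_pos: [0.4815, 0.2026, 0.0011]
tcp_rot: [0.817, 0.577, -0.0, -0.0]
contact_force: [0.1, -0.4, -0.7]
opening: 0.512
finger_force: 61.1
time: 14.55
eef_pos: [0.4816, 0.2026, 0.0002]
tcp_rot: [0.817, 0.577, -0.0, -0.0]
contact_force: [0.5, -0.5, -0.7]
opening: 0.514
finger_force: 61.1
time: 14.72
eef_pos: [0.4817, 0.2027, 0.0001]
tcp_rot: [0.816, 0.577, -0.0, -0.0]
contact_force: [-2.5, -0.7, 5.5]
opening: 0.515
finger_force: 64.8
```

Floor contact felt (5.5 N). Releasing.

```bash
python3 -m handwheel '[[[0.035,0,0,-0.0004,0],[0.035,0,0,0,0],[0.05,0,0,0,0],[0.06,0,0,0,0],[0.07,0,0,0,0],[0.07,0,0,0,0],[0.07,0,0,0,0],[0.07,0,0,0,0]]]' 20; python3 -m handwheel '[[[0.07,0,0,-0.01,0],[0.07,0,0,-0.025,0],[0.07,0,0,-0.035,0],[0.07,0,0,-0.035,0],[0.07,0,0,-0.035,0],[0.07,-0.02,0,-0.03,0],[0.07,-0.03,0,-0.02,0],[0.07,-0.03,0,-0.01,0],[0.07,-0.02,0,0,0],[0.07,0,0,0,0]]]'
python3 - <<'E'
from h import *
s=get_state();print(s['eef_pos'],s['contact_force'])
im=viewer.read_camera('wrist')
for px,c in pin('wrist','cap_top'): print(px.round(1),c,onz('wrist',px,.035,s).round(4))
b=viewer.read_camera('side')
cv2.imwrite('pics/e.png',np.hstack([cv2.resize(im,(400,300)),cv2.resize(b[150:375,150:450],(400,300))]))
E
```

```text
time: 15.38
eef_pos: [0.4816, 0.2027, -0.0004]
tcp_rot: [0.817, 0.577, -0.0, -0.0]
contact_force: [-0.1, -0.0, -1.0]
opening: 0.819
finger_force: 0.0
time: 16.22
eef_pos: [0.448, 0.1062, 0.2017]
tcp_rot: [0.817, 0.576, 0.001, 0.001]
contact_force: [0.7, -0.3, -0.8]
opening: 0.819
finger_force: 0.0
[0.44798687 0.10616235 0.20165818] [ 0.68531333 -0.31978705 -0.76350213]
[277.8  68. ] 0.72 [0.4823 0.2015 0.035 ]
```

View pics/e.png

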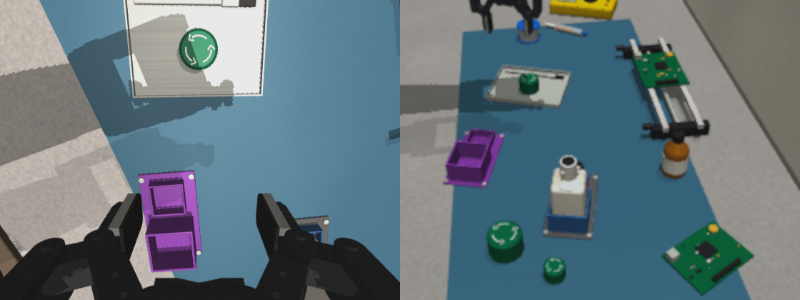

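The cap sits upright, arrows up, on the tray floor beside the brush (left panel (197,47)). The bottle stands open in its holder (right panel (570,190)), and the gripper is clear of everything. Handing in.

```bash
python3 -c "
from plant import sign_off
print(sign_off())"
```

```text
the job is handed in; nothing more can be done
None
```

The cap was pressed down, unscrewed and lifted off, then set upright on the tray floor beside the brush and released; the bottle still stands in its holder, and the job is handed in (the hand-in gave no verdict).

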